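# Close and clamp the book mould

### The job

Close the blue book mould over the carbon tube: push the open upper half over with your fingertips and ease it down without slamming until it is fully shut. Then push the red knob of the swing clamp round until its arm stops square across the top of the shut mould. Nothing is to be picked up, and the tube and the other things on the bench stay where they lie.

Things in the scene. Friction and masses are not known exactly. Their poses are not given: they have to be found in the camera images.
- mould: fixed lower half of the mould: blue block 220 (x) x 140 (y) x 45 mm high, half-round groove along x in its top. Origin: centre of its underside, on the bench; z up, x along groove and hinge. Hinge along the +y long side, swing clamp at the middle of the -y long side. It cannot move, but its place varies and it may be turned up to 30 degrees.
- lid (a joint): angle of the hinged upper half, rad: 0 = fully shut, 1.57 = upright, more = leaning back; starts 1.25 to 1.85. Blue block 220 x 140 x 40 mm thick, 0.7 to 1 kg, aluminium plate on its outer face. Stiff hinge: it stays at any angle where it is left; a push of 2 to 12 N near its free edge moves it shut. Shut, its outer face is the top, level, 85 mm above the bench.
- lid_hinge (a point): point on the hinge axis at mid-length: 73 mm to +y of the mould's origin, 45 mm above the bench. Axes as the mould's; the axis runs along x. Shut, the upper half reaches from 3 to 143 mm to -y of the hinge; open, it stands up from the hinge, its outer face on the +y side.
- lid_outer (a point): point on the outer (aluminium) face of the upper half, a good place to push: mid-length, 110 mm from the hinge along the face (33 mm short of the free edge), 40 mm out from the plane of the inner face, which passes through the hinge axis. Its axes turn with the upper half: z out of the outer face, y along the face towards the hinge, x along the hinge.
- clamp (a joint): angle of the swing clamp about its vertical pivot, rad: 0 = arm along the mould's +x, beside the mould; below 0 it points further away from the mould; grows anticlockwise seen from above; 1.571 = at its stop, arm along the mould's +y, across the shut upper half. Starts -0.35 to 0.08. Stays where left; about 2 N at the knob moves it. It stays beside the mould until that is shut.
- clamp_pivot (a point): axis of the swing clamp at the underside of its arm, 88 mm to -y of the mould's origin, 98 mm above the bench, on top of a steel post 16 mm in diameter. Axes as the mould's.
- clamp_knob (a point): centre of the top of the red upright knob at the end of the clamp arm, 65 mm from the pivot, 148 mm above the bench. Round, 16 to 24 mm in diameter, standing from 107 to 148 mm above the bench. The dark arm under it is 18 mm wide, 8 mm thick, its underside 14 mm above the shut mould's top; x of this point runs outward along the arm.
- tube: loose black carbon tube 28 mm in diameter, 250 mm long, with a brass air fitting at one end, lying in the groove along the mould's x, its ends standing about 15 mm out of the mould (the fitting 24 mm further). Origin: under the middle of its length, on its underside, x along it. Stays where it is; the shut mould encloses it.
- brush: bystander: laminating brush about 190 mm long, 20 mm thick, lying flat near the hinge side. Origin: middle of its length, on its underside.
- resin_cup: bystander: empty clear plastic cup, 84 mm across, 58 mm high. Origin: centre of its underside.
- spreader: bystander: yellow plastic spreader 90 x 75 x 4 mm with an orange edge 9 mm high, lying flat. Origin: centre of its underside.
- stir_stick: bystander: wooden stir stick 150 x 18 x 4 mm, lying flat. Origin: centre of its underside.
- wax_jar: bystander: jar of release wax, 64 mm across, 66 mm high. Origin: centre of its underside.
- shears: bystander: fabric shears about 190 mm long, lying flat at the right side of the bench. Origin: at the pivot, on the underside.
- roller: bystander: laminating roller with wooden handle, about 200 mm long, lying flat at the left side of the bench. Origin: at the fork end of the handle, on the underside.

How it is judged (in metres and radians):
On the way, in this order (a step that is already met when the one before it is completed fails the run):
1. the mould is fully shut, the clamp still parked beside it (value of joint lid below 0.03 rad and value of joint clamp below 0.4 rad), for 0.2 s.
2. the clamp is swung to its stop across the shut mould (value of joint lid below 0.03 rad and value of joint clamp above 1.42 rad), for 0.2 s.
At the end, for the whole second after the job is handed in: The upper half lies shut (within 0.03 rad, under 5 mm gap at its edge), the clamp arm is at its stop across it (within 0.15 rad), the tube is in the mould within 15 mm of where it lay, and every other loose thing is within 25 mm of where it was (all of step 2 and distance of tube from where it was at the start of the episode below 0.015 m and linear speed of tube below 0.02 m/s and distance of each of brush, resin_cup, spreader, stir_stick, wax_jar, shears, roller from where it was at the start of the episode below 0.025 m); the robot touches nothing.
It fails at once if the upper half slammed shut (faster than 2 rad/s in its last 15 degrees) (velocity of joint lid below -2 rad/s and value of joint lid below 0.26 rad).
It fails at once if the clamp swung in while the mould was still open (value of joint clamp above 0.4 rad and value of joint lid above 0.06 rad).
It fails at once if the tube pulled out, lifted or shifted (distance of tube from where it was at the start of the episode above 0.02 m).
It fails at once if another thing on the bench moved, lifted or knocked over (distance of any of brush, resin_cup, spreader, stir_stick, wax_jar, shears, roller from where it was at the start of the episode above 0.03 m).
It also fails if it takes over 45 s, if anything falls off the work surface, if the arm or the gripper's body presses on something with over 40 N, if the wrist force passes 120 N, or if a joint passes its speed limit or range.

### The arm

A 6-joint arm with a two-finger parallel gripper is mounted at the origin on the work surface. World frame = base frame: x ahead of the robot, y to its left, z up, the work surface at z = 0. Lengths are in mm, angles in rad, forces in N, time in s.
With the tool pointing down it reaches from about 375 to 900 mm from the base axis. Payload 3.1 kg.
Tool frame: the origin (TCP) lies between the finger pads; the fingertips stand 25 mm ahead of it and the grasp point (between the pads) lies 6 mm ahead of it; z points along the fingers, y is the line along which they close (so a half turn about z gives the same grasp; the last joint's range is limited). The gripper opens to 85 mm and grips with 20 to 120 N. Pads are 22 mm wide; open, the fingers measure 114 mm over their backs; the gripper's body (76 mm by 85 mm) begins 54 mm behind the grasp point. The pads swing forward as they close: fully open they stand 13 mm farther back than shut.
Start: joints at [-1.286, 0.527, 1.433, -0, 1.181, -0.178], TCP at [279.052, -559.22, 256.31] pointing down, gripper open.
Joint ranges: [-3.08, 3.08], [-0.75, 2.2], [0.22, 2.44], [-1.43, 4.57], [0, 2.65], [-2.85, 2.85]. Speed limits (rad/s): [2.79, 2.79, 3.14, 3.14, 3.14, 3.14].

### API

Orientations are given as a rotation vector (axis times angle).
In Python, from plant import ctrl gives the robot as it stands.
- The arm moves only by the tool drive_tool, never from a script. Its argument "increments" is a list of rows, each a list of 3 entries, a list of its own where there are three numbers: the closure, from 0 (fully open) to 1 (shut), then the shift along the tool's x, y, z in units of 5 cm (1.0 is 5 cm), then the turn, a rotation vector about the tool's x, y, z in units of 6 degrees (1.0 is 6 degrees). In form: [[grip, [x, y, z], [ax, ay, az]], ...]. A call has exactly 5 rows; each row shifts and turns the commanded pose from where the row before left it, along the tool's axes as they then stand; what a row does not reach is not made up. A row lasts 1/10 s, in which the tool goes at most 50 mm and 8.59 degrees, less where a joint would pass 70% of its speed; a pose out of reach is approached as far as the arm can. A call with a number of a shift or a turn outside -1 to 1 is refused whole. A call with a gripper value outside its range is refused whole. The fingers move at their own pace and stop on an object; "newtons" is the grip in N (left out, the last holds). Time passes only in rows, so rows that do not move let the fingers close, or fill a call up. It gives the time, the measured TCP pose, the force, the opening and the grip force at its end, in the units of the state.
- ctrl.read_state(): the state, without advancing time (a new reading comes with each control period).
- ctrl.get_image(name): name is "scene" or "top" or "wrist"; returns a dict with "img" (384x512x3 uint8, red, green, blue), "range_z" (384x512 float32, mm along the optical axis (not along the pixel's ray), 0 where there is no reading), "fx", "fy", "cx", "cy" (pixels), "extrinsics" (4x4, takes a point from world to camera coordinates); the wrist camera has in their place "mount" (4x4, takes a point from camera to tool coordinates, whose origin is the TCP and whose axes are the flange's). Camera axes: x right, y down, z forward; pixel columns grow to the right and rows downward; lengths in mm; the calibration is good to about 2 mm. A picture is of the moment at which its call begins: read the wrist's pose just before it.
- ctrl.job_done(): hands the job in; it is judged then, once.
Trained networks look in the newest picture that a camera, given by its name, has taken for a name from the list of things; names that differ only in an ending like _2 or _b are one class to them, and where a whole thing is asked for, a point or a joint stands for the part that bears it (a point fixed in the world has none). Each returns a list of dicts, best first, with "score" (0 to 1); they miss things now and then, are a little off and sometimes report something else, mostly with a low value. They report only what shows in the picture. A call takes as long as a camera call.
- ctrl.boxes_of(camera, name): "extent" ([left, top, width, height] in pixels, round what is visible of it).
- ctrl.landmark_of(camera, name): "pixel" ([column, row] in pixels: a listed point, or the origin of a listed thing).
The state is a dict: "time_s": time; "joints": joint angles; "joint_velocities": joint speeds; "joint_torque": joint torques, N m; "ee_pos": TCP position; "tool_rot": TCP orientation; "ft_force": force on the tool from outside, world axes, zero at the start; "torque": the same for the moment, N m; "opening": opening from 0.0 (shut) to 1.0 (fully open); "grip_force": force on a finger pad.
Only numpy, scipy, OpenCV 4.12 (cv2) and the standard library are available. Lean on these libraries where they do the work, as an engineer would, in place of code of your own. Each camera call takes 0.05 s, during which the arm holds its last target. There are 200 camera calls.

## Working session

There is one attempt and no reset: what is moved stays moved. The work goes in short steps, Python scripts to look and compute and a tool call to move; the robot and the scene stay as the last step left them, time stands still between calls to the robot, and variables do not carry over. Pictures are saved under pics/ and viewed, at most 10 in all, crops included, and the job is handed in when it is done.

Besides the shell and the picture viewer there is one more tool, called after "Call:" as name([rows], argument=value, ...), one row to a line, values as JSON. drive_tool: Moves the arm, as the interface text tells. Shifts and turns lie within -1 to 1; 1 stands for 5 cm of shift or 6 degrees of turn. Its arguments: {"type":"object","properties":{"increments":{"type":"array"},"newtons":{"type":"number"}},"required":["increments"]}

```bash
mkdir -p pics; cat > h.py <<'E'
import numpy as np, cv2
from plant import ctrl
from scipy.spatial.transform import Rotation as R
def cam(n):
    s=ctrl.read_state(); d=ctrl.get_image(n)
    if 'extrinsics' in d: T=np.linalg.inv(np.array(d['extrinsics']))
    else:
        M=np.eye(4); M[:3,:3]=R.from_rotvec(s['tool_rot']).as_matrix(); M[:3,3]=s['ee_pos']; T=M@np.array(d['mount'])
    return d,T
def ray(d,T,p):
    v=T[:3,:3]@np.array([(p[0]-d['cx'])/d['fx'],(p[1]-d['cy'])/d['fy'],1.]); return T[:3,3],v
def pt(d,T,p):
    o,v=ray(d,T,p); r=d['range_z'][int(round(p[1])),int(round(p[0]))]; return o+v*r
def atz(d,T,p,z):
    o,v=ray(d,T,p); return o+v*(z-o[2])/v[2]
def save(d,f): cv2.imwrite('pics/'+f,d['img'][:,:,::-1])
E
python3 - <<'E'
from h import *
np.set_printoptions(precision=1,suppress=True)
Z=dict(mould=0,lid_hinge=45,clamp_pivot=98,clamp_knob=148,resin_cup=0,wax_jar=0,brush=0,spreader=0,stir_stick=0,shears=0,roller=0)
ims=[]
for c in('scene','top'):
    d,T=cam(c); ims.append(d['img']); print(c,T[:3,3])
    for n in ['mould','lid_hinge','lid_outer','clamp_pivot','clamp_knob','tube','brush','resin_cup','spreader','stir_stick','wax_jar','shears','roller']:
        for l in ctrl.landmark_of(c,n)[:1]:
            p=l['pixel']; print(n,round(l['score'],2),np.array(p),'depth',pt(d,T,p),'atz',atz(d,T,p,Z[n]) if n in Z else '')
    save(d,c+'.png')
print(ctrl.read_state())
E
```

```text
scene [1818.8  574.  1133.1]
mould 0.86 [279.1 181.8] depth [556.3  85.3  56.4] atz [490.2  59.8   0. ]
lid_hinge 0.72 [297.5 176.6] depth [557.9 156.9 104.8] atz [484.6 132.7  45. ]
lid_outer 0.65 [305.2 145.4] depth [442.3 141.5 165.6] atz 
clamp_pivot 0.96 [256.2 159. ] depth [529.4 -20.8 113.1] atz [510.3 -29.6  98. ]
clamp_knob 0.58 [252.3 160.5] depth [581.1 -12.7 142.7] atz [587.7  -9.6 148. ]
tube 0.63 [278.3 176. ] depth [522.7  68.4  54.7] atz 
brush 0.64 [345.5 180.5] depth [402.1 301.6  20.3] atz [376.3 296.7   0. ]
resin_cup 0.85 [264.1 219.4] depth [755.  111.1  44. ] atz [712.1  92.4   0. ]
spreader 0.79 [231.5 178.5] depth [ 554.1 -118.1    5.9] atz [ 547.5 -121.8    0. ]
stir_stick 0.7 [324.  212.8] depth [596.8 278.5   4.7] atz [591.7 277.3   0. ]
wax_jar 0.72 [223.4 191. ] depth [672.5 -90.4  40.6] atz [ 629.9 -115.     0. ]
shears 0.74 [150.7 160.8] depth [ 589.  -477.3   10.6] atz [ 577.4 -487.2    0. ]
roller 0.55 [383.9 226. ] depth [572.9 490.4   0.7] atz [572.1 490.4   0. ]
top [ 520.    -0.7 1368.3]
mould 0.65 [254.9 231.6] depth [491.   52.4  51.3] atz [489
[... 618 characters left out ...]
52 [189.7 204.2] depth [584.1 267.3   7.8] atz [584.5 268.9   0. ]
wax_jar 0.52 [300.3 183.7] depth [638.8 -94.3  61.2] atz [644.4 -98.7   0. ]
shears 0.97 [417.5 200.6] depth [ 579.6 -475.9   11.6] atz [ 580.1 -480.     0. ]
roller 0.83 [122.8 215.9] depth [550.5 493.3  -3.5] atz [550.5 492.1   0. ]
{'time_s': 1.4, 'joints': array([-1.3,  0.5,  1.4,  0. ,  1.2, -0.2]), 'joint_velocities': array([ 0., -0.,  0., -0., -0.,  0.]), 'joint_torque': array([  0. , -44.2, -17.8,  -0. ,   0. ,  -0. ]), 'ee_pos': array([ 279.1, -559.2,  256.3]), 'tool_rot': array([3.1, 0.7, 0. ]), 'ft_force': array([-0.8,  0.2, -0.8]), 'torque': array([-0.,  0.,  0.]), 'grip_force': 0.0, 'opening': 0.9979716794727629}
```

```bash
python3 - <<'E'
import cv2,numpy as np
a=cv2.imread('pics/top.png')[120:320,90:370]; b=cv2.imread('pics/scene.png')[90:270,150:400]
cv2.imwrite('pics/c1.png',cv2.resize(a,None,fx=2.8,fy=2.8,interpolation=3)); cv2.imwrite('pics/c2.png',cv2.resize(b,None,fx=3,fy=3,interpolation=3))
E
```

```text
(no output)
```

View pics/c1.png

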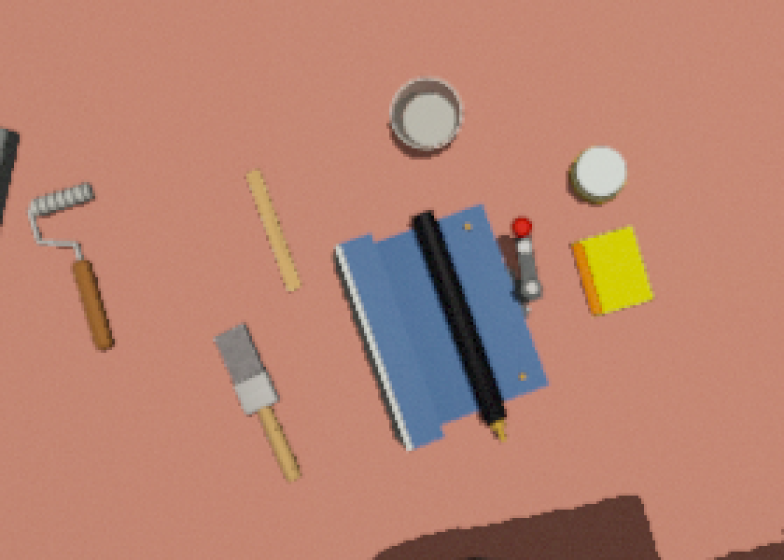

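View pics/c2.png

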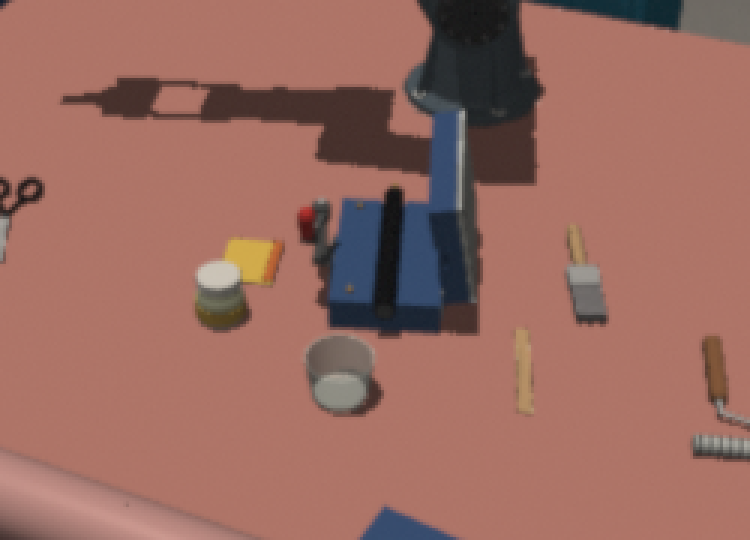

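Top crop: mould in the middle (centre about 450,310 in the crop), tube at its groove, lid standing on the left about upright with its aluminium edge from (340,248) to (408,448), clamp knob at (522,227), pivot at (531,288). Scene crop confirms it: the lid is near upright, and the brush and stick lie clear behind it. Now I fit the geometry from the depth.

```bash
python3 - <<'E'
from h import *
np.set_printoptions(precision=1,suppress=True)
def cloud(c):
    d,T=cam(c); vv,uu=np.mgrid[0:384,0:512]; r=d['range_z']
    P=np.stack([(uu-d['cx'])/d['fx']*r,(vv-d['cy'])/d['fy']*r,r],-1)@T[:3,:3].T+T[:3,3]
    return d,P,cv2.cvtColor(d['img'],cv2.COLOR_RGB2HSV)
for c in('top','scene'):
    d,P,H=cloud(c)
    ok=(d['range_z']>0)&(abs(P[...,0]-490)<220)&(abs(P[...,1]-60)<220)
    blue=ok&(H[...,0]>100)&(H[...,0]<125)&(H[...,1]>90)
    m=blue&(abs(P[...,2]-45)<8)
    r=cv2.minAreaRect(P[m][:,:2].astype(np.float32)); print(c,'lower',m.sum(),r)
    print(cv2.boxPoints(r))
    l=blue&(P[...,2]>70)
    print('lid z pct',np.percentile(P[l][:,2],[5,50,95,99]))
    yaw=np.radians(19); 
    t=blue&(P[...,2]>150)
    if t.sum()>20: r=cv2.minAreaRect(P[t][:,:2].astype(np.float32)); print('lidtop',t.sum(),r,P[t].mean(0)); print(cv2.boxPoints(r))
    al=ok&(H[...,1]<50)&(P[...,2]>60)&(P[...,1]>60)&(H[...,2]>80); print('al',al.sum(),P[al].mean(0)); 
    q=P[al]; q=q[np.argsort(q[:,0])]; print(q[::max(1,len(q)//12)])
    # lid points in mould frame approx
    red=ok&((H[...,0]<6)|(H[...,0]>172))&(H[...,1]>200)
    print('red',red.sum(),np.median(P[red],0), P[red].min(0),P[red].max(0))
E
```

```text
top lower 2195 ((483.9066467285156, 51.994972229003906), (230.95001220703125, 132.36160278320312), 19.200456619262695)
[[353.1  76.5]
 [396.6 -48.5]
 [614.7  27.5]
 [571.2 152.5]]
lid z pct [183.4 188.5 651.3 723.1]
lidtop 1063 ((394.84161376953125, 43.959014892578125), (409.7655029296875, 148.50979614257812), 50.0556755065918) [432.   73.2 271.4]
[[ 206.4  -65.4]
 [ 320.2 -160.8]
 [ 583.3  153.4]
 [ 469.5  248.7]]
al 235 [465.7 135.8 188. ]
[[359.7  99.8 188.9]
 [371.1 110.8 189.8]
 [388.2 115.9 192.4]
 [407.3 118.8 188.3]
 [424.3 124.  190.2]
 [441.2 129.5 190.1]
 [461.1 137.4 192.7]
 [478.  143.  191.5]
 [495.  148.3 192.8]
 [512.  157.  189.8]
 [531.9 159.2 192.3]
 [549.1 167.7 191.5]
 [571.7 156.3 189.5]]
red 36 [581.7 -15.2 145.4] [436.  -24.4  44.5] [590.4  79.4 149.9]
scene lower 920 ((498.14849853515625, 57.42369079589844), (228.10845947265625, 139.89254760742188), 24.082202911376953)
[[365.5  74.7]
 [422.6 -53. ]
 [630.8  40.1]
 [573.7 167.8]]
lid z pct [ 83.4 185.1 191.9 194.4]
lidtop 334 ((473.3725280761719, 120.16361236572266), (228.69378662109375, 33.363548278808594), 21.52599334716797) [499.8 131.3 184. ]
[[360.9  93.7]
 [373.1  62.7]
 [585.9 146.6]
 [573.6 177.6]]
al 94 [474.5 142.  187.5]
[[361.4 102.1 190.5]
 [386.8  74.9 184.6]
 [401.5 116.3 194.6]
 [425.4 129.  194.1]
 [441.9 127.3 190.2]
 [455.3 139.8 192.7]
 [470.5 141.4 193.6]
 [482.7 149.6 194.5]
 [498.2 147.7 190.5]
 [509.2 117.4 184.6]
 [524.  156.8 196.2]
 [533.6 160.3 194.7]
 [549.8 169.9 194.9]
 [563.5 171.4 191.3]]
  return _methods._mean(a, axis=axis, dtype=dtype,
  ret = um.true_divide(
Traceback (most recent call last):
ValueError: zero-size array to reduction operation minimum which has no identity
```

```bash
cat >> h.py <<'E'
def plan(wps, yaws=None, p0=None, y0=None):
    """tool-down moves: rows (5cm, 6deg units) taking TCP through wps; yaws = tool x heading in deg"""
    s=ctrl.read_state(); M=R.from_rotvec(s['tool_rot']).as_matrix()
    p=np.array(s['ee_pos'] if p0 is None else p0,float)
    if y0 is not None: M=(R.from_euler('z',y0,degrees=True)*R.from_euler('x',180,degrees=True)).as_matrix()
    for i,w in enumerate(wps):
        w=np.array(w,float); print('shift',np.round(M.T@(w-p)/50,2),end=' ')
        yw=yaws[i] if yaws else None
        if yw is not None:
            N=(R.from_euler('z',yw,degrees=True)*R.from_euler('x',180,degrees=True)).as_matrix()
            print('turn',np.round(np.degrees(R.from_matrix(M.T@N).as_rotvec())/6,2)); M=N
        else: print()
        p=w
E
python3 - <<'E'
from h import *
s=ctrl.read_state(); print(s['time_s'],R.from_rotvec(s['tool_rot']).as_matrix().round(3))
c,T=cam('wrist'); print(np.array(c['mount']).round(2),c['fx'])
plan([[430,20,430]],[19.5])
E
```

```text
1.5 [[ 0.895  0.446  0.   ]
 [ 0.446 -0.895  0.   ]
 [ 0.    -0.    -1.   ]]
[[  -0.     -0.96   -0.27   67.63]
 [   1.     -0.      0.     -0.12]
 [  -0.     -0.27    0.96 -117.16]
 [   0.      0.      0.      1.  ]] 287.80827226620585
shift [ 7.87 -9.02 -3.47] turn [-0.   -0.    1.17]
```

Call:
drive_tool([
  [1,[0.5,-0.5,-0.5],[0,0,0]],
  [1,[0.68,-0.59,-0.3],[0,0,0]],
  [1,[0.68,-0.59,-0.3],[0,0,0]],
  [1,[0.68,-0.59,-0.2],[0,0,0.3]],
  [1,[0.68,-0.59,-0.18],[0,0,0.3]],
])

```text
time_s: 2.05
ee_pos: [361.0, -358.4, 331.1]
tool_rot: [3.079, 0.621, 0.001]
ft_force: [0.4, -0.8, 0.1]
opening: 0.151
grip_force: 0.0
```

Call:
drive_tool([
  [1,[0.68,-0.59,0],[0,0,0.3]],
  [1,[0.68,-0.59,0],[0,0,0.27]],
  [1,[0.68,-0.59,0],[0,0,0]],
  [1,[0.68,-0.59,0],[0,0,0]],
  [1,[0.68,-0.59,0],[0,0,0]],
])

```text
time_s: 2.55
ee_pos: [468.7, -160.6, 330.7]
tool_rot: [3.096, 0.531, 0.001]
ft_force: [-0.0, 0.2, -0.0]
opening: 0.0
grip_force: 0.0
```

```bash
python3 - <<'E'
from h import *
plan([[540,70,330]],[19.5]); s=ctrl.read_state(); print(s['ee_pos'],s['time_s'])
E
```

```text
shift [ 2.88 -3.87  0.01] turn [ 0.01 -0.01 -0.  ]
[ 468.74092625 -160.6382947   330.65589739] 2.55
```

Call:
drive_tool([
  [1,[0.58,-0.78,0],[0,0,0]],
  [1,[0.58,-0.78,0],[0,0,0]],
  [1,[0.58,-0.78,0],[0,0,0]],
  [1,[0.58,-0.78,0],[0,0,0]],
  [1,[0.56,-0.75,0],[0,0,0]],
])

```text
time_s: 3.05
ee_pos: [539.6, 70.3, 330.5]
tool_rot: [3.096, 0.532, 0.001]
ft_force: [0.5, 0.3, -0.7]
opening: -0.002
grip_force: 0.0
```

```bash
cat > look.py <<'E'
from h import *
np.set_printoptions(precision=1,suppress=True)
Z=dict(mould=0,lid_hinge=45,clamp_pivot=98,clamp_knob=148)
d,T=cam('wrist')
for n in ['mould','lid_hinge','lid_outer','clamp_pivot','clamp_knob']:
    for l in ctrl.landmark_of('wrist',n)[:2]:
        p=l['pixel']; print(n,round(l['score'],2),np.array(p),'depth',pt(d,T,p),'atz',atz(d,T,p,Z[n]) if n in Z else '')
import sys; save(d,sys.argv[1]); np.savez('last.npz',r=d['range_z'],img=d['img'],T=T,k=[d['fx'],d['fy'],d['cx'],d['cy']])
s=ctrl.read_state(); print(s['time_s'],s['ee_pos'])
E
python3 look.py w1.png
```

```text
mould 0.57 [252.5 184.8] depth [505.5  63.5  55.3] atz [491.7  59.4   0. ]
mould 0.44 [288.5  29.5] depth [719.2  86.1   2.3] atz [719.8  86.1   0. ]
lid_hinge 0.81 [204.  194.9] depth [448.9 128.1  -1.6] atz [464.9 124.5  45. ]
lid_outer 0.64 [165.  222.8] depth [476.5 139.9 192.3] atz 
clamp_pivot 0.77 [320.1 204.7] depth [523.5 -18.9 112. ] atz [520.2 -23.6  98. ]
clamp_pivot 0.4 [252.2 189.4] depth [498.9  61.7  55.2] atz [510.3  65.1  98. ]
clamp_knob 0.89 [348.8 164.9] depth [582.9 -18.4 147.4] atz [583.  -18.2 148. ]
3.35 [539.   67.4 330.2]
```

View pics/w1.png

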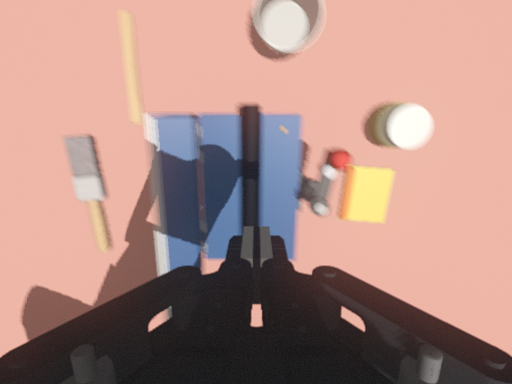

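The wrist view shows the mould edge-on to the image: -y edge of the lower half from (300,114) to (296,260), hinge line near column 203, lid top edge at columns 150-200, knob at (340,160), pivot at (320,208). Yaw near 19.5° is confirmed; I refine with these corners.

```bash
python3 - <<'E'
from h import *
np.set_printoptions(precision=1,suppress=True)
f=np.load('last.npz'); T=f['T']; k=f['k']; d=dict(fx=k[0],fy=k[1],cx=k[2],cy=k[3],range_z=f['r'])
for n,p,z in [('-y+x corner',(300,115),45),('-y edge low',(296,258),45),('edge mid',(298,180),45),('hinge',(204,150),45),('hinge',(204,230),45)]: print(n,atz(d,T,p,z))
for p in [(150,125),(158,170),(162,240),(170,130),(190,130),(180,200),(195,200),(340,158)]: print(p,pt(d,T,p))
# cloud in mould frame, yaw 19.5
vv,uu=np.mgrid[0:384,0:512]; r=d['range_z']
P=np.stack([(uu-k[2])/k[0]*r,(vv-k[3])/k[1]*r,r],-1)@T[:3,:3].T+T[:3,3]
a=np.radians(19.5); ex=np.array([np.cos(a),np.sin(a)]); ey=np.array([-np.sin(a),np.cos(a)])
Q=np.stack([P[...,:2]@ex,P[...,:2]@ey,P[...,2]],-1)
o=np.array([490,58]); print('ref',o@ex,o@ey)
for v in (130,150,170,200,220):
    print(v); print(np.array([[u,*(Q[v,u]-[o@ex,o@ey,0])] for u in range(144,216,4)]+[[u,*(Q[v,u]-[o@ex,o@ey,0])] for u in (285,290,294,297,300,303)]))  if v in(130,200) else None
H=cv2.cvtColor(f['img'],cv2.COLOR_RGB2HSV)
red=((H[...,0]<6)|(H[...,0]>172))&(H[...,1]>200)&(P[...,2]>120)&(P[...,2]<155)
print('red',red.sum(),P[red].mean(0),P[red].min(0),P[red].max(0))
E
```

```text
-y+x corner [616.4  34.4  45. ]
-y edge low [414.4 -40.   45. ]
edge mid [531.5   3.4  45. ]
hinge [527.7 143.3  45. ]
hinge [411.8 108.5  45. ]
(150, 125) [528.2 237.2  -0.3]
(158, 170) [524.  159.  191.7]
(162, 240) [458.3 138.1 192.4]
(170, 130) [561.7 158.3 189.9]
(190, 130) [567.2 142.4 186.9]
(180, 200) [501.8 133.1 188.6]
(195, 200) [506.  119.9 187. ]
(340, 158) [586.4  -7.2 145.6]
ref 481.2551284707261 -108.89215454120139
130
[[144.   88.3 166.4  -1.1]
 [148.   88.3 160.3  -1.2]
 [152.  101.3  85.3 193. ]
 [156.  101.2  82.3 191.7]
 [160.  101.2  79.1 190.9]
 [164.  101.2  75.6 190.9]
 [168.  101.1  72.3 190.3]
 [172.  101.   69.4 187.9]
 [176.  101.   66.  187.4]
 [180.  101.   62.2 188.6]
 [184.  100.9  59.  187.1]
 [188.  100.8  55.9 185.1]
 [192.  100.8  52.3 185.2]
 [196.  100.7  48.9 184.3]
 [200.   92.   70.2  54. ]
 [204.   91.4  66.6  44.1]
 [208.  118.4  -5.  447.7]
 [212.   91.4  55.4  45.2]
 [285.   91.8 -44.1  51.3]
 [290.   91.5 -51.4  46. ]
 [294.   91.4 -57.1  44.7]
 [297.   91.4 -61.2  44.5]
 [300.   91.3 -65.4  43.9]
 [303.   91.3 -69.6  43.7]]
150
170
200
[[144.  -23.5 177.7   0.3]
 [148.  -23.6 171.3  -0.1]
 [152.  -23.7 164.9  -0.3]
 [156.  -24.2 159.   -2.1]
 [160.   37.3  84.5 192.1]
 [164.   37.   81.2 190.9]
 [168.   37.1  77.3 191.4]
 [172.   36.5  74.2 189.3]
 [176.   36.7  70.2 190.1]
 [180.   36.2  66.8 188.6]
 [184.   36.   63.2 188. ]
 [188.   35.8  59.6 187.3]
 [192.   35.7  55.9 186.9]
 [196.   35.1  52.5 185.1]
 [200.   35.3  48.6 185.7]
 [204.  -23.6  80.   -0.1]
 [208.   -9.6  65.7  44. ]
 [212.   -9.6  59.8  44.2]
 [285.   -9.1 -47.4  45.5]
 [290.   -9.7 -54.9  43.7]
 [294.   -9.2 -60.6  45.3]
 [297.   -9.8 -65.3  43.5]
 [300.   -9.5 -69.5  44.4]
 [303.  -11.  -74.8  39.6]]
220<stdin>:16: RuntimeWarning: Mean of empty slice.
  ret = um.true_divide(
Traceback (most recent call last):
ValueError: zero-size array to reduction operation minimum which has no identity
```

Call:
drive_tool([
  [1,[-0.2,-0.8,0],[0,0,0]],
  [1,[-0.2,-0.8,0],[0,0,0]],
  [1,[-0.2,-0.8,0],[0,0,0]],
  [1,[-0.2,-0.75,0],[0,0,0]],
  [1,[-0.2,0,0.5],[0,0,0]],
])

```text
time_s: 3.85
ee_pos: [439.9, 201.8, 308.0]
tool_rot: [-3.094, -0.534, -0.012]
ft_force: [0.8, -1.0, 0.3]
opening: -0.002
grip_force: 0.0
```

Call:
drive_tool([
  [1,[0,0,0.7],[0,0,0]],
  [1,[0,0,0.7],[0,0,0]],
  [1,[0,0,0.7],[0,0,0]],
  [1,[0,0,0.4],[0,0,0]],
  [1,[0,0,0],[0,0,0]],
])

```text
time_s: 4.35
ee_pos: [438.0, 197.9, 178.1]
tool_rot: [3.097, 0.527, -0.01]
ft_force: [-0.6, 0.1, 0.3]
opening: 0.002
grip_force: 0.0
```

```bash
cat >> h.py <<'E'
A=np.radians(19.7); O=np.array([490,58.])
def mf(p):
    q=np.array(p[:2])-O; return np.round([q@[np.cos(A),np.sin(A)], q@[-np.sin(A),np.cos(A)], p[2]],1)
E
python3 - <<'E'
from h import *
s=ctrl.read_state(); print(mf(s['ee_pos']),s['ee_pos'])
x,y,z=mf(s['ee_pos'])
for t in [79,70,60,50,40,30,20,12,6,2,0]:
    c,n=np.cos(np.radians(t)),np.sin(np.radians(t)); Y=73-110*c+40*n+15; Zt=45+110*n+40*c+25
    print(t,round(Y),round(Zt),'dtool y,z',np.round([(y-Y)/50,(z-Zt)/50],2)); y,z=Y,Zt
E
```

```text
[ -1.8 149.3 178.1] [438.02440483 197.93321698 178.06904167]
79 106 186 dtool y,z [ 0.86 -0.15]
70 88 187 dtool y,z [ 0.37 -0.03]
60 68 185 dtool y,z [0.41 0.04]
50 48 180 dtool y,z [0.39 0.11]
40 29 171 dtool y,z [0.37 0.17]
30 13 160 dtool y,z [0.33 0.23]
20 -2 145 dtool y,z [0.29 0.29]
12 -11 132 dtool y,z [0.19 0.26]
6 -17 121 dtool y,z [0.12 0.21]
2 -21 114 dtool y,z [0.07 0.15]
0 -22 110 dtool y,z [0.03 0.08]
```

Call:
drive_tool([
  [1,[0,0.5,-0.1],[0,0,0]],
  [1,[0,0.36,-0.05],[0,0,0]],
  [1,[0,0.2,-0.03],[0,0,0]],
  [1,[0,0.2,0],[0,0,0]],
  [1,[0,0.2,0],[0,0,0]],
])

```text
time_s: 4.85
ee_pos: [464.2, 131.7, 190.7]
tool_rot: [-3.094, -0.526, -0.003]
ft_force: [-1.1, 6.9, -1.7]
opening: 0.0
grip_force: 3.0
```

Call:
drive_tool([
  [1,[0,0.2,0.02],[0,0,0]],
  [1,[0,0.2,0.05],[0,0,0]],
  [1,[0,0.2,0.06],[0,0,0]],
  [1,[0,0.18,0.08],[0,0,0]],
  [1,[0,0.18,0.08],[0,0,0]],
])

```text
time_s: 5.35
ee_pos: [480.7, 85.2, 177.1]
tool_rot: [3.096, 0.53, 0.004]
ft_force: [-1.5, 1.5, 8.3]
opening: -0.002
grip_force: 3.7
```

```bash
python3 - <<'E'
from h import *
s=ctrl.read_state(); print(mf(s['ee_pos']),s['ee_pos'],s['ft_force'])
d,T=cam('scene'); cv2.imwrite('pics/s2.png',cv2.resize(d['img'][90:270,150:400,::-1],None,fx=3,fy=3,interpolation=3))
E
```

```text
[  0.4  28.8 177.1] [480.67832582  85.20525636 177.12833176] [-1.49690035  1.50275359  8.29006059]
```

View pics/s2.png

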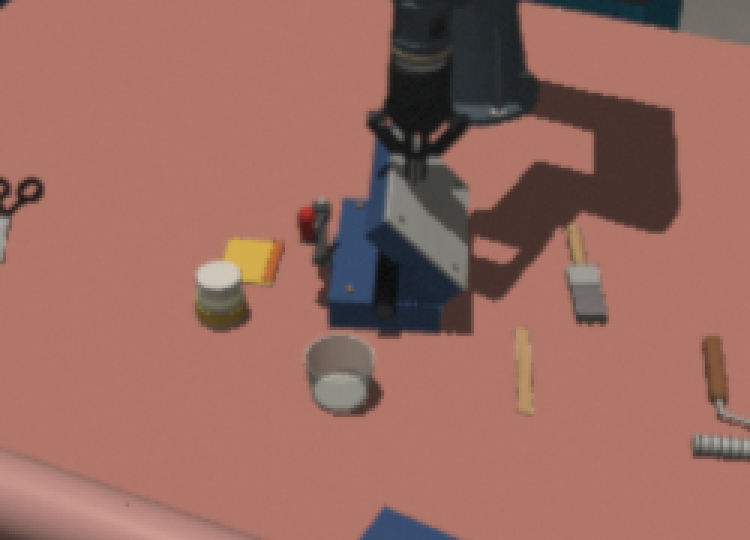

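The lid is at roughly 45°, the fingertips on its aluminium face at (415,175), and everything else is in place. I continue down.

Call:
drive_tool([
  [1,[0,0.16,0.14],[0,0,0]],
  [1,[0,0.16,0.16],[0,0,0]],
  [1,[0,0.14,0.16],[0,0,0]],
  [1,[0,0.12,0.16],[0,0,0]],
  [1,[0,0.1,0.14],[0,0,0]],
])

```text
time_s: 5.9
ee_pos: [493.9, 52.1, 138.9]
tool_rot: [3.094, 0.53, 0.01]
ft_force: [1.3, -0.7, 6.8]
opening: -0.002
grip_force: 2.6
```

Call:
drive_tool([
  [1,[0,0.08,0.12],[0,0,0]],
  [1,[0,0.06,0.12],[0,0,0]],
  [1,[0,0.05,0.1],[0,0,0]],
  [1,[0,0.04,0.08],[0,0,0]],
  [1,[0,0,0.04],[0,0,0]],
])

```text
time_s: 6.4
ee_pos: [497.1, 41.8, 114.9]
tool_rot: [3.095, 0.53, 0.007]
ft_force: [1.4, -2.8, 5.5]
opening: 0.0
grip_force: 2.3
```

Call:
drive_tool([
  [1,[0,0,0.03],[0,0,0]],
  [1,[0,0,0.03],[0,0,0]],
  [1,[0,0,0.03],[0,0,0]],
  [1,[0,0,0.02],[0,0,0]],
  [1,[0,0,0],[0,0,0]],
])

```text
time_s: 6.9
ee_pos: [495.7, 42.9, 110.0]
tool_rot: [3.095, 0.533, 0.003]
ft_force: [-1.1, -2.8, 17.2]
opening: -0.005
grip_force: 9.0
```

Call:
drive_tool([
  [1,[0,0,0.02],[0,0,0]],
  [1,[0,0,0.01],[0,0,0]],
  [1,[0,0,0],[0,0,0]],
  [1,[0,0,0],[0,0,0]],
  [1,[0,0,0],[0,0,0]],
])

```text
time_s: 7.4
ee_pos: [495.7, 42.9, 109.9]
tool_rot: [3.095, 0.533, 0.004]
ft_force: [-3.8, -3.0, 30.7]
opening: 0.001
grip_force: 15.1
```

Call:
drive_tool([
  [1,[0,0,-0.8],[0,0,0]],
  [1,[0.2,0,-0.8],[0,0,0]],
  [1,[0.6,0.3,-0.6],[0,0,0]],
  [1,[0.6,0.4,-0.6],[0,0,0]],
  [1,[0.4,0.3,-0.6],[0,0,0]],
])

```text
time_s: 7.9
ee_pos: [596.7, 26.8, 277.1]
tool_rot: [-3.094, -0.533, 0.004]
ft_force: [0.2, -0.3, -0.3]
opening: 0.001
grip_force: 0.0
```

Call:
drive_tool([
  [1,[0,0,0],[0,0,0]],
  [1,[0,0,0],[0,0,0]],
  [1,[0,0,0],[0,0,0]],
  [1,[0,0,0],[0,0,0]],
  [1,[0,0,0],[0,0,0]],
])

```text
time_s: 8.4
ee_pos: [595.2, 26.4, 275.5]
tool_rot: [-3.095, -0.532, 0.005]
ft_force: [0.3, 0.5, -0.5]
opening: -0.006
grip_force: 0.0
```

```bash
python3 look.py w2.png; python3 - <<'E'
from h import *
np.set_printoptions(precision=1,suppress=True)
f=np.load('last.npz'); T=f['T']; k=f['k']; r=f['r']
vv,uu=np.mgrid[0:384,0:512]
P=np.stack([(uu-k[2])/k[0]*r,(vv-k[3])/k[1]*r,r],-1)@T[:3,:3].T+T[:3,3]
H=cv2.cvtColor(f['img'],cv2.COLOR_RGB2HSV)
red=((H[...,0]<6)|(H[...,0]>172))&(H[...,1]>180)&(P[...,2]>100)&(P[...,2]<160)
tp=red&(P[...,2]>143)
print('red',red.sum(),tp.sum()); q=P[tp]; print(q.mean(0),q.min(0),q.max(0),mf(q.mean(0)))
# lid top plane
m=(r>0)&(abs(P[...,2]-85)<12)&(H[...,1]<60); q=P[m]; M=np.array([mf(x) for x in q]); s=(abs(M[:,0])<105)&(M[:,1]>-68)&(M[:,1]<65); M=M[s]
print(len(M),np.linalg.lstsq(np.c_[M[:,:2],np.ones(len(M))],M[:,2],rcond=None)[0]*[1000,1000,1],M.min(0),M.max(0))
E
```

```text
mould 0.68 [212.4 219. ] depth [527.9  55.9  84.9] atz [491.6  57.9   0. ]
lid_outer 0.89 [233.7 247.3] depth [596.4  38.  269.2] atz 
lid_outer 0.51 [238.9  50. ] depth [717.5  92.7   3.1] atz 
clamp_pivot 0.91 [277.  251.3] depth [603.7  19.3 274.4] atz [520.6 -24.8  98. ]
clamp_pivot 0.68 [ 41.3 229.9] depth [403.7 279.3  19.2] atz [457.7 230.6  98. ]
8.7 [596.6  25.9 276.7]
red 0 0<stdin>:9: RuntimeWarning: Mean of empty slice.
  ret = um.true_divide(
Traceback (most recent call last):
ValueError: zero-size array to reduction operation minimum which has no identity
```

View pics/w2.png

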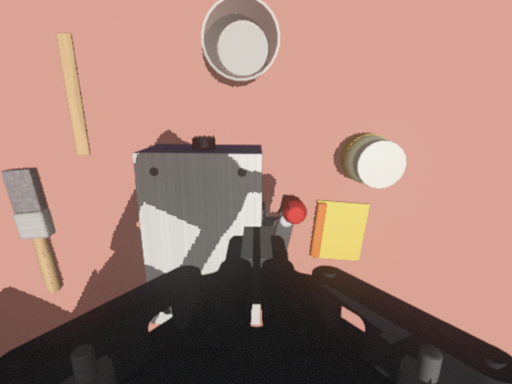

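The mould is shut (aluminium face upwards, 140-262 columns), the knob is at (296,213) still parked, and the spreader and jar lie right of it. I locate the knob precisely.

```bash
python3 - <<'E'
from h import *
np.set_printoptions(precision=1,suppress=True)
f=np.load('last.npz'); T=f['T']; k=f['k']; r=f['r']; H=cv2.cvtColor(f['img'],cv2.COLOR_RGB2HSV)
d=dict(fx=k[0],fy=k[1],cx=k[2],cy=k[3])
m=((H[...,0]<8)|(H[...,0]>170))&(H[...,1]>170); m[:190]=0;m[240:]=0;m[:,:275]=0;m[:,312:]=0
v,u=np.nonzero(m); print(len(u),u.min(),u.max(),v.min(),v.max())
vv,uu=np.mgrid[0:384,0:512]
P=np.stack([(uu-k[2])/k[0]*r,(vv-k[3])/k[1]*r,r],-1)@T[:3,:3].T+T[:3,3]
print('red z',np.percentile(P[m][:,2],[5,50,95]),P[m].mean(0))
for c in [(u.mean(),v.mean()),(296,213)]:
    w=atz(d,T,c,148); print(w,mf(w))
print('spreader corner',mf(atz(d,T,(316,200),9)),mf(atz(d,T,(313,258),9)), 'jar', mf(atz(d,T,(380,165),66)))
M=np.array([mf(x) for x in P[160:230,145:258].reshape(-1,3)]); M=M[abs(M[:,2]-85)<20]
print(np.linalg.lstsq(np.c_[M[:,:2],np.ones(len(M))],M[:,2],rcond=None)[0]*[1000,1000,1])
E
```

```text
9 287 304 209 222
red z [144.8 146.7 147.5] [581.4 -14.9 146.4]
[581.9 -14.5 148. ] [ 62.1 -99.3 148. ]
[585.7 -15.  148. ] [  65.5 -101.   148. ]
spreader corner [  33.1 -148.3    9. ] [ -57.3 -148.7    9. ] jar [  93.4 -207.3   66. ]
[ 0.7 -0.4 84.4]
```

Call:
drive_tool([
  [1,[-0.34,0.74,0],[0,0,0]],
  [1,[-0.34,0.74,0],[0,0,0]],
  [1,[0,0,0],[0,0,0.9]],
  [1,[0,0,0.6],[0,0,0.9]],
  [1,[0,0,0.6],[0,0,0]],
])

```text
time_s: 9.2
ee_pos: [590.2, -56.1, 217.4]
tool_rot: [3.132, 0.234, 0.006]
ft_force: [-0.5, 0.1, -1.2]
opening: 0.001
grip_force: 0.0
```

Call:
drive_tool([
  [1,[0,0,0.6],[0,0,0]],
  [1,[0,0,0.6],[0,0,0]],
  [1,[0,0,0.27],[0,0,0]],
  [1,[0,0,0],[0,0,0]],
  [1,[0,0,0],[0,0,0]],
])

```text
time_s: 9.7
ee_pos: [590.1, -55.4, 144.1]
tool_rot: [3.132, 0.238, 0.002]
ft_force: [-0.3, -0.5, 0.7]
opening: -0.002
grip_force: 0.0
```

```bash
cat > chk.py <<'E'
from h import *
s=ctrl.read_state(); m=mf(s['ee_pos']); M=R.from_rotvec(s['tool_rot']).as_matrix()
print(s['time_s'],m,'heading',np.degrees(np.arctan2(M[1,0],M[0,0])-A).round(1),'polar about pivot',np.hypot(m[0],m[1]+88).round(1),np.degrees(np.arctan2(m[1]+88,m[0])).round(1),s['ft_force'].round(1),s['joints'].round(2))
E
python3 chk.py
```

```text
9.7 [  56.  -140.5  144.1] heading -11.0 polar about pivot 76.8 -43.2 [-0.3 -0.5  0.7] [-0.28  0.63  1.61  0.    0.9   1.14]
```

Now approach 14 mm tangentially, then follow the arc.

Call:
drive_tool([
  [1,[0,-0.16,0],[0,0,0]],
  [1,[0,-0.14,0],[0,0,0]],
  [1,[0.04,-0.14,0],[0,0,-1]],
  [1,[0.04,-0.14,0],[0,0,-1]],
  [1,[0.04,-0.14,0],[0,0,-1]],
])

```text
time_s: 10.2
ee_pos: [589.1, -18.4, 144.9]
tool_rot: [3.052, 0.732, 0.007]
ft_force: [1.2, -2.7, -0.3]
opening: 0.0
grip_force: 1.1
```

```bash
python3 chk.py
```

```text
10.2 [  67.6 -105.3  144.9] heading 7.3 polar about pivot 69.8 -14.4 [ 1.2 -2.7 -0.3] [-0.22  0.62  1.62 -0.    0.89  0.88]
```

Call:
drive_tool([
  [1,[0.04,-0.14,0],[0,0,-1]],
  [1,[0.04,-0.14,0],[0,0,-1]],
  [1,[0.04,-0.14,0],[0,0,-1]],
  [1,[0.04,-0.14,0],[0,0,-1]],
  [1,[0.04,-0.14,0],[0,0,-1]],
])

```text
time_s: 10.7
ee_pos: [575.9, 15.3, 145.0]
tool_rot: [2.758, 1.496, 0.009]
ft_force: [4.0, 0.4, -0.1]
opening: 0.003
grip_force: 1.1
```

```bash
python3 chk.py
```

```text
10.7 [ 66.5 -69.2 145. ] heading 37.3 polar about pivot 69.1 15.8 [ 4.   0.4 -0.1] [-0.17  0.61  1.66  0.    0.86  0.41]
```

Call:
drive_tool([
  [1,[0.045,-0.14,0],[0,0,-1]],
  [1,[0.045,-0.14,0],[0,0,-1]],
  [1,[0.045,-0.14,0],[0,0,-1]],
  [1,[0.045,-0.14,0],[0,0,-1]],
  [1,[0.045,-0.14,0],[0,0,-1]],
])

```text
time_s: 11.2
ee_pos: [547.1, 38.3, 145.0]
tool_rot: [2.276, 2.159, 0.006]
ft_force: [0.9, -0.9, -0.1]
opening: -0.002
grip_force: 1.0
```

```bash
python3 chk.py
```

```text
11.2 [ 47.1 -37.8 145. ] heading 67.3 polar about pivot 68.8 46.8 [ 0.9 -0.9 -0.1] [-0.13  0.58  1.73  0.    0.82 -0.08]
```

Call:
drive_tool([
  [1,[0.045,-0.14,0],[0,0,-1]],
  [1,[0.045,-0.14,0],[0,0,-1]],
  [1,[0.045,-0.14,0],[0,0,-1]],
  [1,[0.02,-0.1,0],[0,0,-0.5]],
  [1,[0,-0.06,0],[0,0,0]],
])

```text
time_s: 11.7
ee_pos: [522.5, 43.5, 145.4]
tool_rot: [1.847, 2.525, 0.018]
ft_force: [12.6, 8.5, -7.4]
opening: -0.002
grip_force: 7.5
```

```bash
python3 chk.py
```

```text
11.7 [ 25.7 -24.6 145.4] heading 87.9 polar about pivot 68.4 67.9 [12.6  8.5 -7.4] [-0.13  0.56  1.8   0.01  0.77 -0.44]
```

Force rose to about 15 N: at the stop. I back off sideways, lift and look.

Call:
drive_tool([
  [1,[0,0,0],[0,0,0]],
  [1,[0,0,0],[0,0,0]],
  [1,[0,0.3,0],[0,0,0]],
  [1,[0,0.5,0],[0,0,0]],
  [1,[0,0.2,-0.6],[0,0,0]],
])

```text
time_s: 12.2
ee_pos: [563.7, 58.4, 171.6]
tool_rot: [-1.85, -2.534, 0.003]
ft_force: [-0.7, 0.2, -0.1]
opening: -0.001
grip_force: 0.0
```

Call:
drive_tool([
  [1,[0,0,-0.8],[0,0,0]],
  [1,[0.3,0.5,-0.8],[0,0,0]],
  [1,[0.6,0.5,-0.6],[0,0,0]],
  [1,[0.8,0.2,0],[0,0,0]],
  [1,[0,0,0],[0,0,0]],
])

```text
time_s: 12.7
ee_pos: [594.9, 161.8, 286.0]
tool_rot: [1.845, 2.54, 0.008]
ft_force: [-0.3, -0.2, -1.0]
opening: 0.002
grip_force: 0.0
```

```bash
python3 look.py w3.png; python3 - <<'E'
from h import *
np.set_printoptions(precision=1,suppress=True)
d,T=cam('top'); 
for n in ['brush','resin_cup','spreader','stir_stick','wax_jar','shears','roller','clamp_knob','clamp_pivot','tube']:
    for l in ctrl.landmark_of('top',n)[:1]: w=atz(d,T,l['pixel'],dict(clamp_knob=148,clamp_pivot=98,tube=45).get(n,0)); print(n,w,mf(w) if 'cl' in n else '')
cv2.imwrite('pics/t2.png',cv2.resize(d['img'][120:320,90:370,::-1],None,fx=2.8,fy=2.8,interpolation=3))
E
```

```text
mould 0.7 [168.  205.2] depth [508.7  93.4  84.1] atz [492.   58.3  -0. ]
lid_hinge 0.65 [152.8 164.2] depth [472.1 126.1  51.5] atz [470.3 124.3  45. ]
lid_outer 0.7 [149.3 253. ] depth [506.   40.1 106.3] atz 
clamp_knob 0.73 [148.1 254.9] depth [506.3  40.5 111.3] atz [514.6  63.9 148. ]
clamp_knob 0.56 [123.7 273.2] depth [495.4  35.7 146.8] atz [495.7  36.5 148. ]
13.0 [594.9 155.5 283. ]
brush [ 540.2 -124.7    0. ] 
resin_cup [722.1  84.    0. ] 
spreader [ 529.7 -123.7    0. ] 
stir_stick [590.3 274.8   0. ] 
wax_jar [ 601.6 -489.8    0. ] 
shears [ 588.1 -476.5    0. ] 
roller [549.6 497.4   0. ] 
clamp_knob [501.8  33.1 148. ] [  2.7 -27.4 148. ]
clamp_pivot [522.4 -10.9  98. ] [  7.2 -75.7  98. ]
tube [633.1 -99.4  45. ]
```

View pics/w3.png

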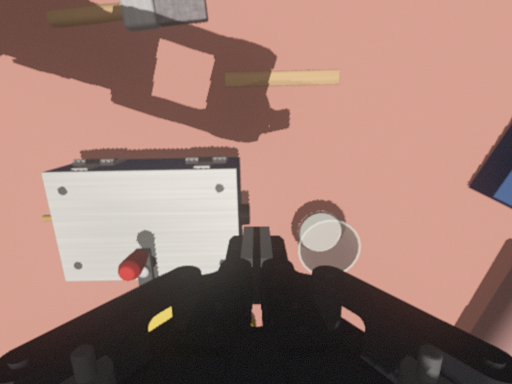

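View pics/t2.png

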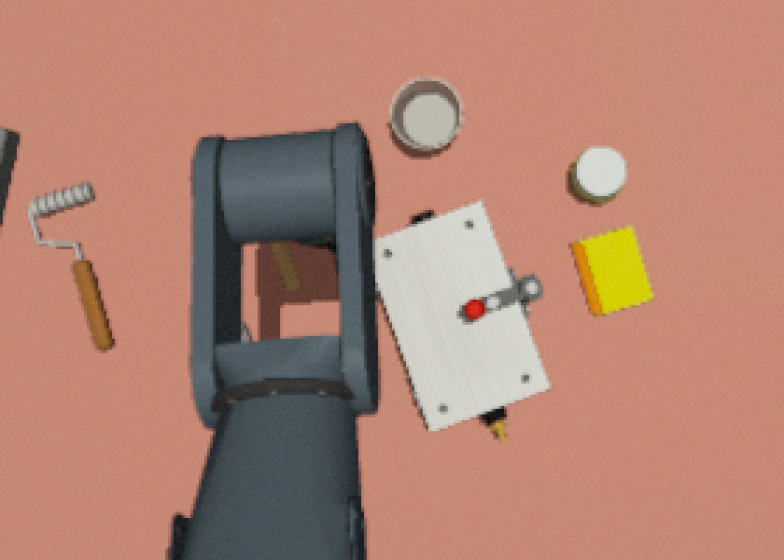

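The top view shows the mould shut and the clamp arm square across it (knob 474,309; pivot 531,288). All bystanders in view are where they were, and the robot is clear. Handing in.

```bash
python3 -c "
from plant import ctrl
print(ctrl.job_done())"
```

```text
the job is handed in; nothing more can be done
None
```

The mould is shut over the tube and the clamp arm is at its stop, square across it; no bystander I could see had moved (the brush was hidden by the arm in the last top view), and the job was handed in at about 14 s without a verdict being returned.

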